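# Clamp a guitar neck blank in the shaping jig

## Task

Push the dark wooden neck blank along its channel in the plywood jig until it is fully home against the end stop. Then push the toggle clamp's upright handle over, away from the channel, past its dead point until it snaps into lock with the pad pressing on the blank. Only push things, do not pick anything up or lift it, and leave the glue bottle, sanding block and screwdriver where they are.

Things in the scene. Friction and masses are not known exactly. Their poses are not given: they have to be found in the camera images.
- fixture: Plywood jig fixed to the bench. Origin on the underside, z up. Board: x -100 to 90, y -150 to 150 mm, 18 thick. Two rails (tops at z 28 mm, 14 wide, 60 mm apart) run along y from -140 to 130 and form a channel centred on x -50, open at its -y end. At +y the end stop, a block 88 x 22 x 30 mm, face at y 120. The toggle clamp is on the channel's +x side at y 50.
- blank: Loose neck blank, a plain dark wooden bar 56 x 200 x 22 mm, 0.12 to 0.24 kg, lying in the channel on the board (top 40 mm above the bench). Origin at the centre of its underside; its long side is its y axis, along the jig's y. It starts 20 to 60 mm short of the stop and slides freely in the jig's +y.
- blank_tail (a point): Centre of the blank's -y end face (the free end to push on), at half its thickness.
- blank_nose (a point): Centre of the blank's +y end face (the end that must meet the stop), at half its thickness.
- stop_face (a point): Point on the end stop's face, above the channel's middle, at the height of the blank's half thickness. Axes as the jig's.
- clamp_pivot (a point): Axis of the clamp's handle, on the middle plane of the clamp, 75 mm above the bench. The axis runs along the jig's y.
- handle_tip (a point): Upper end of the clamp's handle, 130 mm from the pivot. The handle is a flat steel bar 12 x 14 mm with a round black grip, 18 mm in diameter, over its outer 80 mm. It swings in the jig's x-z plane.
- clamp_handle (a joint): Handle angle, -0.2 to 1.13 rad, grows as it swings to the jig's +x (away from the channel). Lean from vertical towards +x = value - 0.19. Starts near 0, almost upright, tip towards the channel. Pushing meets a spring (peak 0.6 N m, 7 to 9 N on the grip's lower half); dead point at about 0.8: let go short of it, it springs back; beyond, it snaps by itself to the lock at 1.13.
- clamp_pad: Sprung rubber-footed spindle, foot 22 mm in diameter, on the end of the clamp's arm, 85 mm from the handle's pivot on its -x side, origin at the arm. With the handle open, arm and pad are raised about 30 degrees over the channel, all of it below 120 mm above the bench. In lock the pad presses on the blank with about 9 N.
- glue: Bystander: capped glue bottle, 54 mm in diameter, 130 mm tall, standing on the bench on the +x side of the jig, near the stop end. Origin at the centre of its foot.
- sander: Bystander: cork sanding block 60 x 100 x 30 mm on the bench on the +x side of the jig, towards its -y end. Origin at the centre of its underside.
- driver: Bystander: screwdriver 180 mm long lying on the bench on the -x side of the jig. Origin under its middle.
Mind the look-alikes: they are no part of the job. Of the things shaped like the blank, the wooden one is meant.

How it is judged:
By the outcome, as a careful person would: the job done as asked, in the order asked, and still so for the second after the job is handed in, with the robot touching nothing.
It also fails if it takes over 48 s, if anything falls off the work surface, if the arm or the gripper's body presses on something with over 40 N, if the wrist force passes 120 N, or if a joint passes its speed limit or range.

## Robot

A 6-joint arm with a two-finger parallel gripper is mounted at the origin on the work surface. World frame = base frame: x ahead of the robot, y to its left, z up, the work surface at z = 0. Lengths are in m, angles in rad, forces in N, time in s.
With the tool pointing down it reaches from about 0.35 to 0.775 m from the base axis. Payload 5.5 kg.
Tool frame: the origin (TCP) lies midway between the tips of the shut fingers; the grasp point (between the pads) lies 19 mm behind it; z points along the fingers, y is the line along which they close (so a half turn about z gives the same grasp; the last joint's range is limited). The gripper opens to 85 mm and grips with 20 to 120 N. Pads are 22 mm wide; open, the fingers measure 114 mm over their backs; the gripper's body (76 mm by 85 mm) begins 54 mm behind the grasp point. The pads swing forward as they close: fully open they stand 13 mm farther back than shut.
Start: joints at [1.123, 0.313, 0.046, 1.304, 0, 1.431], TCP at [0.174, 0.548, 0.195] pointing down, gripper open.
Joint ranges: [-2.76, 2.76], [-0.86, 1.69], [-1.03, 1.26], [-2.2, 2.34], [-1.47, 1.5], [-3.14, 3.14]. Speed limits (rad/s): [2.57, 2.57, 3.14, 3.14, 3.14, 3.14].

## Interface

Orientations are given as a unit quaternion [w, x, y, z].
In Python, from workcell import telemetry, imaging, env gives the robot as it stands. The module is installed in compiled form; this text tells all that it offers.
- The arm moves only by the tool step_arm, never from a script. Its argument "moves" is a list of rows, each a list of 3 entries, a list of its own where there are three numbers: the shift along the tool's x, y, z in mm, then the turn, a rotation vector about the tool's x, y, z in rad, then the finger opening in mm, from 0 to 85.4. A call has 1 to 8 rows; each row is the pose to reach, as a shift and turn from the pose commanded when the call began, along the tool's axes at that moment; what a row does not reach only later rows make up. A row lasts 1/12 s, in which the tool goes at most 41.7 mm and 7.16 degrees, less where a joint would pass 70% of its speed; a pose out of reach is approached as far as the arm can. A call with a gripper value outside its range is refused whole. The fingers move at their own pace and stop on an object; "grip_force" is the grip in N (left out, the last holds). Time passes only in rows, so rows that repeat a pose let the fingers close. It gives the time, the measured TCP pose, the force, the opening and the grip force at its end, in the units of the state.
- telemetry.get_state(): the state, without advancing time (a new reading comes with each control period).
- imaging.read_camera(name): name is "scene" or "top" or "wrist"; returns the picture (420x560x3 uint8, red, green, blue); there is no depth.
- imaging.camera_params(name): a dict with "camera_matrix" (3x3 intrinsics, pixels), "D" ([k1, k2, p1, p2, k3] as OpenCV has them; the pictures are not rectified), "pose" (4x4, takes a point from camera to world coordinates). Camera axes: x right, y up, looking along -z (the intrinsics and any distortion apply to the point x, -y, -z); pixel columns grow to the right and rows downward; lengths in m; the calibration is good to about 2 mm. A picture is of the moment at which its call begins: read the wrist's pose just before it. camera_params takes no time and is no camera call; for the wrist camera it gives the pose at the moment of the call.
- env.hand_in(): hands the job in; it is judged then, once.
The state is a dict: "clock": time; "joint_pos": joint angles; "qvel": joint speeds; "tau": joint torques, N m; "tcp_pos": TCP position; "orientation": TCP orientation; "wrist_force": force on the tool from outside, world axes, zero at the start; "ft_torque": the same for the moment, N m; "finger_gap": finger opening in m; "grip_force": force on a finger pad.
Only numpy, scipy, OpenCV 4.12 (cv2) and the standard library are available. Lean on these libraries where they do the work, as an engineer would, in place of code of your own. Each camera call takes 0.05 s, during which the arm holds its last target. There are 200 camera calls.

## Working session

There is one attempt and no reset: what is moved stays moved. The work goes in short steps, Python scripts to look and compute and a tool call to move; the robot and the scene stay as the last step left them, time stands still between calls to the robot, and variables do not carry over. Pictures are saved under pics/ and viewed, at most 10 in all, crops included, and the job is handed in when it is done.

Besides the shell and the picture viewer there is one more tool, called after "Call:" as name(argument=value, ...), one argument or row to a line, values as JSON. step_arm: Moves the arm, as the interface text tells. Its arguments: {"type":"object","properties":{"moves":{"type":"array"},"grip_force":{"type":"number"}},"required":["moves"]}

```bash
mkdir -p pics
cat > h.py <<'E'
import numpy as np, cv2
from workcell import telemetry, imaging, env
def cam(n):
    p=imaging.camera_params(n); return np.array(p["camera_matrix"],float),np.array(p["D"],float),np.array(p["pose"],float)
def ray(n,uv,z,c=None):
    K,D,P=c or cam(n)
    q=cv2.undistortPoints(np.array(uv,float).reshape(-1,1,2),K,D).reshape(-1,2)
    d=np.c_[q[:,0],-q[:,1],-np.ones(len(q))]@P[:3,:3].T
    o=P[:3,3]; return o+d*((z-o[2])/d[:,2])[:,None]
def proj(n,X,c=None):
    K,D,P=c or cam(n)
    p=(np.atleast_2d(X)-P[:3,3])@P[:3,:3]; p=p*[1,-1,-1]
    return cv2.projectPoints(p,np.zeros(3),np.zeros(3),K,D)[0].reshape(-1,2)
def save(n,f):
    im=imaging.read_camera(n); cv2.imwrite(f,im[:,:,::-1]); return im
E
python3 - <<'E'
from h import *
a=save("scene","pics/s0.png");b=save("top","pics/t0.png")
s=telemetry.get_state();print(s)
for n in("scene","top"):print(n,cam(n)[2].round(3).tolist())
E
```

```text
{'clock': 0.1, 'joint_pos': array([ 1.12338808e+00,  3.13951458e-01,  4.51011978e-02,  1.30361898e+00,
       -3.57486422e-05,  1.43123550e+00]), 'qvel': array([ 0.00133302, -0.00174302,  0.00245177, -0.00013536, -0.00147187,
       -0.00126034]), 'tau': array([ 3.26614565e-03, -4.81724417e+01,  2.99243653e+01,  1.26302280e-02,
       -1.06988759e-04,  4.19947298e-06]), 'tcp_pos': array([0.17400112, 0.54749372, 0.19398674]), 'orientation': array([-2.24868222e-04,  1.53316557e-01,  9.88176772e-01, -8.05862395e-04]), 'wrist_force': array([ 0.2542854 , -0.76649355,  0.40149509]), 'ft_torque': array([-0.02130488,  0.03395963,  0.04227566]), 'grip_force': 0.0, 'finger_gap': 0.08507895080658479}
scene [[-0.247, -0.606, 0.756, 1.4], [0.969, -0.141, 0.204, 0.245], [-0.018, 0.783, 0.622, 0.916], [0.0, 0.0, 0.0, 1.0]]
top [[0.012, 0.989, -0.148, 0.324], [-1.0, 0.014, 0.012, -0.016], [0.014, 0.148, 0.989, 1.124], [0.0, 0.0, 0.0, 1.0]]
```

View pics/s0.png

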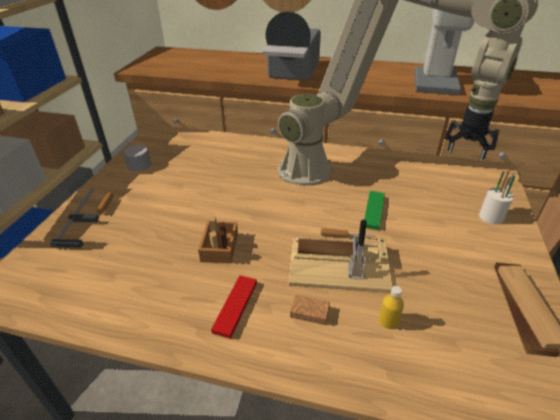

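View pics/t0.png

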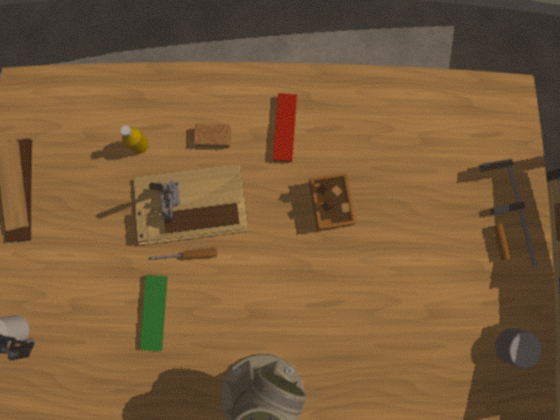

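The jig is at top-view px (133–245, 165–243). Blank candidates are the dark wooden bar in the channel (165–240, 205–232), the red bar (285, 127), the green bar (154, 313) and the large beam (15, 190). Only the dark wooden bar in the channel fits the description, so I'll confirm it in an enlarged crop.

Run:
```python
import cv2
a=cv2.imread("pics/t0.png")[155:255,120:260]
cv2.imwrite("pics/t0c.png",cv2.resize(a,None,fx=5.7,fy=5.7,interpolation=cv2.INTER_CUBIC))
```

```text
(no output)
```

View pics/t0c.png

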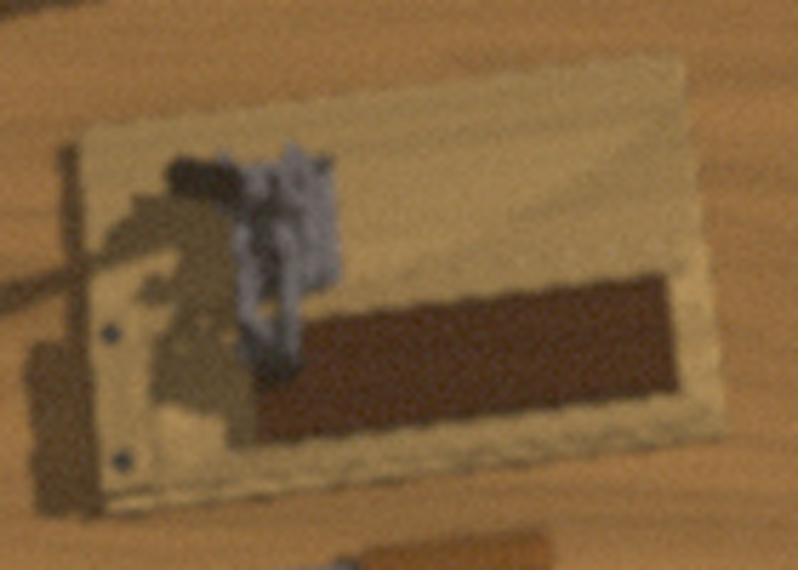

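The crop shows the dark brown blank in the pale jig's channel, with its tail end at crop x≈672 (top px ≈ (238, 213)). The clamp arm is over it at crop (270, 350), and the stop with two screws is at crop x≈115.

Run:
```python
from h import *
f=lambda l:np.array(l)/5.7+[120,155]-0.4
b=ray("top",f([(665,276),(678,390),(257,440)]),.04)
c=ray("top",f([(82,128),(685,58),(725,435)]),.018)
print(b.round(4),c.round(4))
print("widths",np.linalg.norm(b[0]-b[1]),np.linalg.norm(b[1]-b[2]),np.linalg.norm(c[0]-c[1]),np.linalg.norm(c[1]-c[2]))
y=(c[0]-c[1]);y2=b[2]-b[1];print("yaw",[np.degrees(np.arctan2(-v[0],v[1])) for v in(y,y2)])
yaw=np.radians(np.mean([np.degrees(np.arctan2(-v[0],v[1])) for v in(y,y2)]))
ex=np.array([np.cos(yaw),np.sin(yaw)]);ey=np.array([-ex[1],ex[0]])
R=np.c_[ex,ey]
o=np.mean([c[i][:2]-R@l for i,l in enumerate([(.09,.15),(.09,-.15),(-.1,-.15)])],axis=0)
print("origin",o,"yaw",yaw)
print("jig coords blank",((b[:,:2]-o)@R).round(4),((c[:,:2]-o)@R).round(4))
# handle: grip top
for nm,l in dict(tail_now=(-.05,((b[:2,:2]-o)@R)[:,1].mean()),stop=(-.05,.12)).items(): print(nm,o+R@np.array(l))
```

```text
[[0.5102 0.0766 0.04  ]
 [0.4562 0.0691 0.04  ]
 [0.4296 0.2667 0.04  ]] [[0.5841 0.3683 0.018 ]
 [0.6223 0.0717 0.018 ]
 [0.4376 0.0479 0.018 ]]
widths 0.05457808175599704 0.19942972035889373 0.2990753381344215 0.18623869405501028
yaw [np.float64(7.34510177667963), np.float64(7.6664464964923935)]
origin [0.51500898 0.20873092] yaw 0.1310004715944605
jig coords blank [[-0.022  -0.1304]
 [-0.0766 -0.1308]
 [-0.0771  0.0687]] [[ 0.0893  0.1492]
 [ 0.0885 -0.1499]
 [-0.0978 -0.1494]]
tail_now [0.48249355 0.0727461 ]
stop [0.44976226 0.32117142]
```

Every size and the yaw match the description (55×199 blank, 299×186 board, yaw about 7.5°). The blank's tail is at jig y = -0.131, so it needs about 51 mm of travel. I'm moving to behind the tail with the fingers shut and turned to line up with the jig.

Call:
step_arm(
  moves=[
    [[-40,-34,0],[0,0,-0.11],0],
    [[-80,-69,0],[0,0,-0.22],0],
    [[-120,-103,0],[0,0,-0.33],0],
    [[-160,-137,0],[0,0,-0.44],0],
    [[-190,-163,0],[0,0,-0.44],0],
    [[-226,-194,0],[0,0,-0.44],0],
    [[-226,-194,0],[0,0,-0.44],0],
    [[-226,-194,0],[0,0,-0.44],0],
  ],
)

```text
clock: 0.77
tcp_pos: [0.3328, 0.2903, 0.1946]
orientation: [0.0, -0.063, 0.998, -0.001]
wrist_force: [-0.1, 1.2, 0.0]
finger_gap: -0.0004
grip_force: 0.0
```

Call:
step_arm(
  moves=[
    [[-17,-38,0],[0,0,0],0],
    [[-34,-76,0],[0,0,0],0],
    [[-51,-114,0],[0,0,0],0],
    [[-68,-152,0],[0,0,0],0],
    [[-85,-190,0],[0,0,0],0],
    [[-103,-228,0],[0,0,0],0],
    [[-121,-266,0],[0,0,0],0],
    [[-121,-266,0],[0,0,0],0],
  ],
)

```text
clock: 1.43
tcp_pos: [0.4897, 0.0415, 0.1942]
orientation: [0.001, -0.063, 0.998, -0.001]
wrist_force: [0.1, 0.3, 0.3]
finger_gap: 0.0002
grip_force: 0.0
```

Call:
step_arm(
  moves=[
    [[0,0,35],[0,0,0],0],
    [[0,0,70],[0,0,0],0],
    [[0,0,100],[0,0,0],0],
    [[0,0,130],[0,0,0],0],
    [[0,0,150],[0,0,0],0],
    [[0,0,166],[0,0,0],0],
    [[0,0,166],[0,0,0],0],
    [[0,0,166],[0,0,0],0],
  ],
)

```text
clock: 2.1
tcp_pos: [0.4847, 0.0474, 0.0281]
orientation: [-0.001, -0.066, 0.998, 0.0]
wrist_force: [1.2, 0.6, 1.1]
finger_gap: 0.0001
grip_force: 0.0
```

Run:
```python
from h import *
a=save("scene","pics/s1.png")[200:320,260:420]
t=imaging.read_camera("top")[155:255,120:260]
A=cv2.resize(a,(800,600),interpolation=cv2.INTER_CUBIC)
cv2.imwrite("pics/s1c.png",A[:,:,::-1])
print(telemetry.get_state()["tcp_pos"])
```

```text
[0.4866305  0.04718029 0.02976981]
```

View pics/s1c.png

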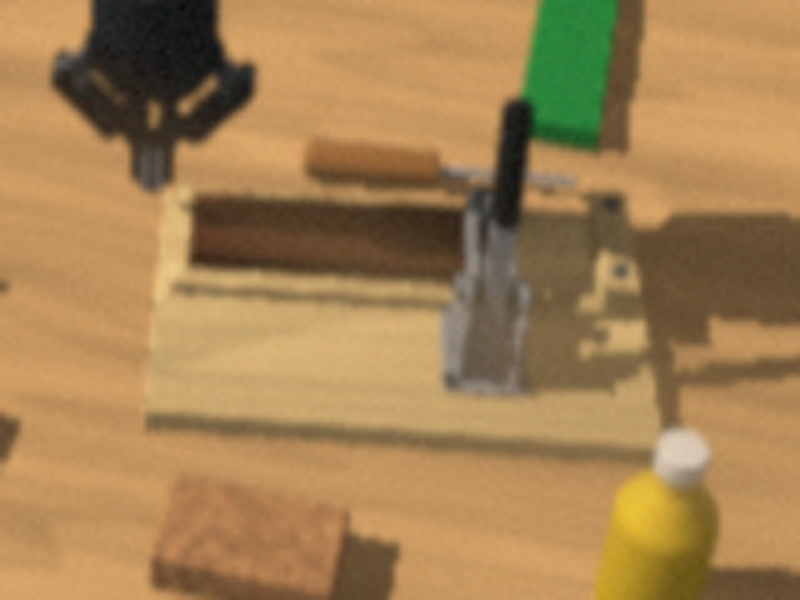

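The view shows the shut fingers at crop (152, 170), behind the channel's open end and in line with the blank. Nothing blocks the way, so I'm starting the push.

Call:
step_arm(
  moves=[
    [[0,4,3],[0,0,0],0],
    [[0,10,3],[0,0,0],0],
    [[0,18,3],[0,0,0],0],
    [[0,26,3],[0,0,0],0],
    [[0,34,3],[0,0,0],0],
    [[0,42,3],[0,0,0],0],
    [[0,48,3],[0,0,0],0],
    [[0,50,3],[0,0,0],0],
  ],
)

```text
clock: 2.87
tcp_pos: [0.479, 0.0978, 0.0258]
orientation: [-0.0, -0.067, 0.998, 0.0]
wrist_force: [-0.2, -0.2, -0.8]
finger_gap: -0.0002
grip_force: 0.0
```

Call:
step_arm(
  moves=[
    [[0,1,0],[0,0,0],0],
    [[0,3,0],[0,0,0],0],
    [[0,4,0],[0,0,0],0],
    [[0,5,0],[0,0,0],0],
    [[0,6,0],[0,0,0],0],
    [[0,7,0],[0,0,0],0],
    [[0,8,0],[0,0,0],0],
    [[0,8,0],[0,0,0],0],
  ],
)

```text
clock: 3.53
tcp_pos: [0.4782, 0.1045, 0.0258]
orientation: [0.0, -0.066, 0.998, 0.0]
wrist_force: [0.9, 0.8, -0.4]
finger_gap: 0.0002
grip_force: 0.0
```

Call:
step_arm(
  moves=[
    [[0,1,0],[0,0,0],0],
    [[0,2,0],[0,0,0],0],
    [[0,3,0],[0,0,0],0],
    [[0,4,0],[0,0,0],0],
    [[0,5,0],[0,0,0],0],
    [[0,5,0],[0,0,0],0],
  ],
)

```text
clock: 4.03
tcp_pos: [0.4775, 0.1096, 0.0258]
orientation: [0.0, -0.066, 0.998, 0.0]
wrist_force: [-0.7, 1.2, -0.5]
finger_gap: 0.0002
grip_force: 0.0
```

Call:
step_arm(
  moves=[
    [[0,1,0],[0,0,0],0],
    [[0,1,0],[0,0,0],0],
    [[0,2,0],[0,0,0],0],
    [[0,2,0],[0,0,0],0],
    [[0,3,0],[0,0,0],0],
    [[0,3,0],[0,0,0],0],
  ],
)

```text
clock: 4.53
tcp_pos: [0.4772, 0.1125, 0.0258]
orientation: [0.0, -0.066, 0.998, 0.0]
wrist_force: [0.6, -0.1, 0.7]
finger_gap: -0.0001
grip_force: 0.0
```

Call:
step_arm(
  moves=[
    [[0,1,0],[0,0,0],0],
    [[0,2,0],[0,0,0],0],
    [[0,3,0],[0,0,0],0],
    [[0,3,0],[0,0,0],0],
  ],
)

```text
clock: 4.87
tcp_pos: [0.4767, 0.1155, 0.0258]
orientation: [0.0, -0.066, 0.998, 0.0]
wrist_force: [-0.5, -0.2, -0.6]
finger_gap: 0.0001
grip_force: 0.0
```

Run:
```python
from h import *
a=imaging.read_camera("top")[155:255,120:260]
b=imaging.read_camera("scene")[215:290,280:400]
A=cv2.resize(a,(560,400),interpolation=cv2.INTER_CUBIC);B=cv2.resize(b,(560,350)[:2] if 0 else (320,200),interpolation=cv2.INTER_CUBIC)
c=np.zeros((600,560,3),np.uint8);c[:400]=A;c[400:,:320]=B
cv2.imwrite("pics/p2.png",c[:,:,::-1]);print(telemetry.get_state()["wrist_force"])
```

```text
[0.48452681 0.63973033 0.0159387 ]
```

View pics/p2.png

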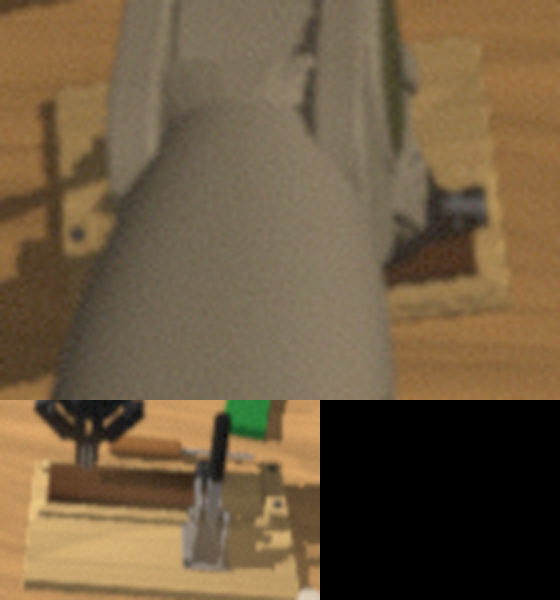

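The blank has not moved: its tail is still near the channel's open end, and the fingers show at inset (88, 455). I'm checking where the TCP should project.

Run:
```python
from h import *
s=telemetry.get_state();t=s["tcp_pos"];print(t,s["orientation"],s["joint_pos"])
for n in("scene","top"):
    p=proj(n,np.array([t,[.4825,.0727,.04],[.6223,.0717,.018],[.5841,.3683,.018],[.4376,.0479,.018],[0,0,0]]));print(n,p.round(1).tolist())
# scene: in p2 inset, px=(x/320*120+280, (y-400)/200*75+215)
f=lambda x,y:(x/320*120+280,(y-400)/200*75+215)
print("seen tip",f(88,466),"board corners",f(24,582),f(300,592),"tail top",f(50,483))
print(ray("scene",[f(24,578),f(300,588)],.018).round(4))
print(cam("wrist")[2].round(4).tolist())
```

```text
[0.47676263 0.11540129 0.02581376] [ 5.30453498e-05 -6.61179215e-02  9.97811814e-01  3.41886485e-05] [ 7.36166371e-02  2.73718210e-01 -4.49670380e-01  8.47301139e-01
  6.75849834e-05 -5.87157392e-02]
scene [[311.0, 246.5], [297.5, 242.3], [287.4, 279.5], [391.6, 287.9], [292.8, 236.9], [303.6, 169.2]]
top [[222.1, 215.9], [237.4, 213.2], [239.8, 164.8], [134.0, 177.0], [246.8, 230.9], [262.2, 394.6]]
seen tip (313.0, 239.75) board corners (289.0, 283.25) (392.5, 287.0) tail top (298.75, 246.125)
[[0.6295 0.0781 0.018 ]
 [0.5742 0.3706 0.018 ]]
[[-0.132, -0.9521, -0.276, 0.4062], [0.9913, -0.1269, -0.0363, 0.1053], [-0.0005, -0.2784, 0.9605, 0.2054], [0.0, 0.0, 0.0, 1.0]]
```

Run:
```python
from h import *
w=imaging.read_camera("wrist"); b=imaging.read_camera("scene")[195:295,270:370]
t=telemetry.get_state()["tcp_pos"]
R=np.array([.9914,.1306]),np.array([-.1306,.9914]);o=np.array([.515,.2087])
J=lambda x,y,z:[*(o+x*R[0]+y*R[1]),z]
P=[t,J(-.022,-.1306,.04),J(-.078,-.1306,.04),J(.09,-.15,.018),J(-.1,-.15,.018)]
q=proj("wrist",P);print(q.round(0).tolist())
c=np.zeros((420,800,3),np.uint8);c[:,:420]=w[:,70:490];c[:380,420:]=cv2.resize(b,(380,380),interpolation=cv2.INTER_CUBIC)
for p in q: cv2.circle(c,(int(p[0]-70),int(p[1])),3,(255,0,0),1)
for p in proj("scene",P): cv2.circle(c,(int((p[0]-270)*3.8+420),int((p[1]-195)*3.8)),3,(255,0,0),1)
cv2.imwrite("pics/p3.png",c[:,:,::-1])
```

```text
[[280.0, 243.0], [199.0, 302.0], [192.0, 200.0], [188.0, 430.0], [163.0, 150.0]]
```

View pics/p3.png

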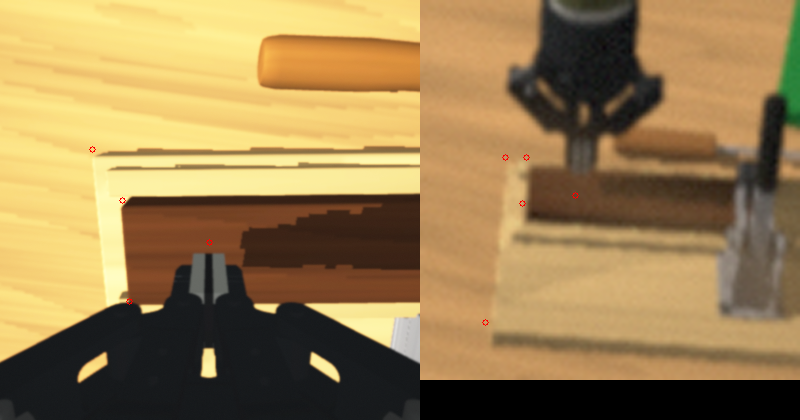

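The wrist view shows the fingertips (208, 253) above the blank, not at the tail. The jig markers fit the picture, but the real tips stand higher than the stated TCP. I'll measure by how much.

Run:
```python
from h import *
t=telemetry.get_state()["tcp_pos"]
for h in(0,.01,.015,.02,.025,.03):
  X=t+[0,0,h]; print(h,proj("wrist",X).round(1),proj("scene",X).round(1))
print("seen wrist (278,253..) scene(313,239.7)")
```

```text
0 [[279.7 243. ]] [[311.  246.5]]
0.01 [[279.8 250.1]] [[311.1 244.2]]
0.015 [[279.8 253.9]] [[311.2 243. ]]
0.02 [[279.9 257.9]] [[311.2 241.8]]
0.025 [[279.9 262.2]] [[311.3 240.7]]
0.03 [[279.9 266.7]] [[311.3 239.5]]
seen wrist (278,253..) scene(313,239.7)
```

The real tips are about 22 mm behind the stated TCP, judging by both cameras. I'll back out past the tail, then go down to a TCP z of about 0.008, which puts the tips at about 0.03.

Call:
step_arm(
  moves=[
    [[0,-25,0],[0,0,0],0],
    [[0,-50,0],[0,0,0],0],
    [[0,-74,0],[0,0,0],0],
    [[0,-74,0],[0,0,0],0],
    [[0,-74,6],[0,0,0],0],
    [[0,-74,12],[0,0,0],0],
    [[0,-74,18],[0,0,0],0],
    [[0,-74,18],[0,0,0],0],
  ],
)

```text
clock: 5.73
tcp_pos: [0.4849, 0.0429, 0.0061]
orientation: [-0.001, -0.067, 0.998, 0.0]
wrist_force: [-0.9, 0.3, -0.6]
finger_gap: -0.0001
grip_force: 0.0
```

Call:
step_arm(
  moves=[
    [[0,3,0],[0,0,0],0],
    [[0,8,0],[0,0,0],0],
    [[0,14,0],[0,0,0],0],
    [[0,20,0],[0,0,0],0],
    [[0,26,0],[0,0,0],0],
    [[0,32,0],[0,0,0],0],
    [[0,36,0],[0,0,0],0],
    [[0,36,0],[0,0,0],0],
  ],
)

```text
clock: 6.4
tcp_pos: [0.4816, 0.0786, 0.0079]
orientation: [0.0, -0.067, 0.998, 0.0]
wrist_force: [0.2, 0.0, 0.6]
finger_gap: -0.0
grip_force: 0.0
```

Run:
```python
from h import *
w=imaging.read_camera("wrist");b=imaging.read_camera("scene")[195:295,270:370]
c=np.zeros((420,800,3),np.uint8);c[:,:420]=w[:,70:490];c[:380,420:]=cv2.resize(b,(380,380),interpolation=cv2.INTER_CUBIC)
cv2.imwrite("pics/p4.png",c[:,:,::-1]);s=telemetry.get_state();print(s["tcp_pos"],s["wrist_force"])
```

```text
[0.48177747 0.07791794 0.00784487] [ 0.04727184 -0.1583281  -0.28132427]
```

View pics/p4.png

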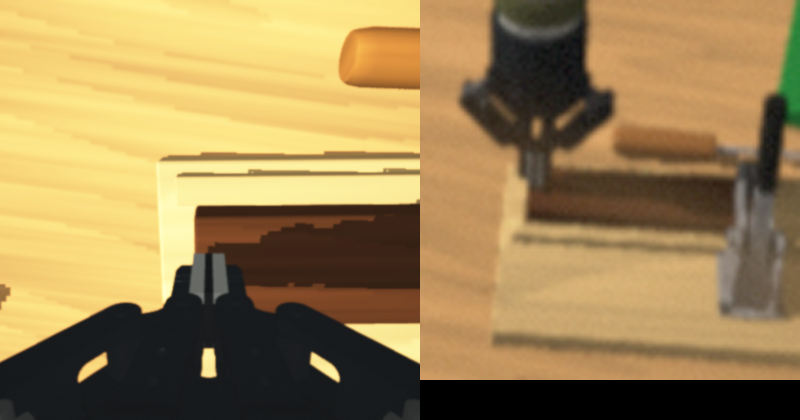

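Run:
```python
from h import *
from scipy.optimize import least_squares
t=telemetry.get_state()["tcp_pos"]
s=np.array([270+117/3.8,195+187/3.8])
for wv in(253,):
  f=lambda X:np.r_[proj("wrist",X)[0]-[278,wv],proj("scene",X)[0]-s]
  r=least_squares(f,t+[0,0,.02]);print(wv,r.x,r.x-t,f(r.x).round(1))
for h in(0,.02,.03,.04):print(h,proj("wrist",t+[0,0,h]).round(1),proj("scene",t+[0,0,h]).round(1))
print("seen",s, "wrist cam z",cam("wrist")[2][:3,3]-t)
# jig check via wrist view: blank tail corners on top (pixels 195+70,206)
print(ray("wrist",[(265,206)],.04),"wrist; top gave .4562 .0691")
```

```text
253 [0.4786108  0.07667234 0.02929384] [-0.00316667 -0.0012456   0.02144896] [ 0.3 -0.  -1.9 -0.1]
0 [[279.8 243. ]] [[299.  249.7]]
0.02 [[279.9 258. ]] [[299.1 245.2]]
0.03 [[280.  266.8]] [[299.2 242.9]]
0.04 [[280.1 276.7]] [[299.2 240.6]]
seen [300.78947368 244.21052632] wrist cam z [-0.07059799 -0.01015023  0.1795679 ]
[[0.45276723 0.06735139 0.04      ]] wrist; top gave .4562 .0691
```

Still no contact. The fingers hover over the blank's tail, so their true height is still above 40 mm. I'll probe gently down onto the blank's top to get the tool offset by touch.

Call:
step_arm(
  moves=[
    [[0,12,0],[0,0,0],0],
    [[0,12,0.5],[0,0,0],0],
    [[0,12,1],[0,0,0],0],
    [[0,12,1.5],[0,0,0],0],
    [[0,12,2],[0,0,0],0],
    [[0,12,2],[0,0,0],0],
  ],
)

```text
clock: 7.0
tcp_pos: [0.4801, 0.0894, 0.0056]
orientation: [-0.0, -0.066, 0.998, 0.0]
wrist_force: [-0.4, 0.3, -0.6]
finger_gap: 0.0004
grip_force: 0.0
```

Call:
step_arm(
  moves=[
    [[0,0,0.5],[0,0,0],0],
    [[0,0,1],[0,0,0],0],
    [[0,0,1.5],[0,0,0],0],
    [[0,0,2],[0,0,0],0],
    [[0,0,2],[0,0,0],0],
  ],
)

```text
clock: 7.42
tcp_pos: [0.4801, 0.0895, 0.0037]
orientation: [-0.0, -0.066, 0.998, 0.0]
wrist_force: [-0.1, 0.9, -1.0]
finger_gap: 0.0001
grip_force: 0.0
```

Call:
step_arm(
  moves=[
    [[0,0,0.5],[0,0,0],0],
    [[0,0,1],[0,0,0],0],
    [[0,0,1.5],[0,0,0],0],
    [[0,0,2],[0,0,0],0],
    [[0,0,2.5],[0,0,0],0],
    [[0,0,2.5],[0,0,0],0],
  ],
)

```text
clock: 7.92
tcp_pos: [0.4803, 0.0895, 0.0035]
orientation: [0.001, -0.066, 0.998, -0.0]
wrist_force: [-7.5, -0.5, 19.7]
finger_gap: -0.0001
grip_force: 10.3
```

Run:
```python
from h import *
w=imaging.read_camera("wrist");b=imaging.read_camera("scene")[215:275,280:340]
c=np.zeros((600,800,3),np.uint8);c[:420,:380]=w[:,90:470];c[:420,380:]=cv2.resize(b,(420,420),interpolation=cv2.INTER_CUBIC)
cv2.imwrite("pics/p5.png",c[:420,:,::-1]);s=telemetry.get_state();t=s["tcp_pos"];print(t,s["wrist_force"],s["finger_gap"])
K,D,P=cam("wrist");print(K.round(0).tolist(),D.round(3))
print("tail corners now",proj("wrist",[[.4562,.0691,.04],[.5102,.0766,.04]]).round(0).tolist())
for dx in(-.011,0,.011):
  for h in(.01,.02,.03,.04): print(dx,h,proj("wrist",t+[dx,0,h]).round(0),proj("scene",t+[dx,0,h]).round(1))
```

```text
[0.48028542 0.08951072 0.00348182] [-7.18514938 -0.5153327  19.93231942] -0.00026319311022655103
[[349.0, 0.0, 278.0], [0.0, 349.0, 209.0], [0.0, 0.0, 1.0]] [0.002 0.    0.    0.    0.   ]
tail corners now [[240.0, 217.0], [244.0, 327.0]]
-0.011 0.01 [[283. 231.]] [[303.3 246.4]]
-0.011 0.02 [[283. 237.]] [[303.4 244.1]]
-0.011 0.03 [[283. 245.]] [[303.5 241.8]]
-0.011 0.04 [[283. 254.]] [[303.6 239.5]]
0 0.01 [[280. 250.]] [[302.6 248.7]]
0 0.02 [[280. 258.]] [[302.7 246.4]]
0 0.03 [[280. 267.]] [[302.8 244.2]]
0 0.04 [[280. 277.]] [[302.9 241.8]]
0.011 0.01 [[277. 269.]] [[302.  251.1]]
0.011 0.02 [[277. 278.]] [[302.1 248.8]]
0.011 0.03 [[277. 288.]] [[302.1 246.5]]
0.011 0.04 [[277. 299.]] [[302.2 244.2]]
```

View pics/p5.png

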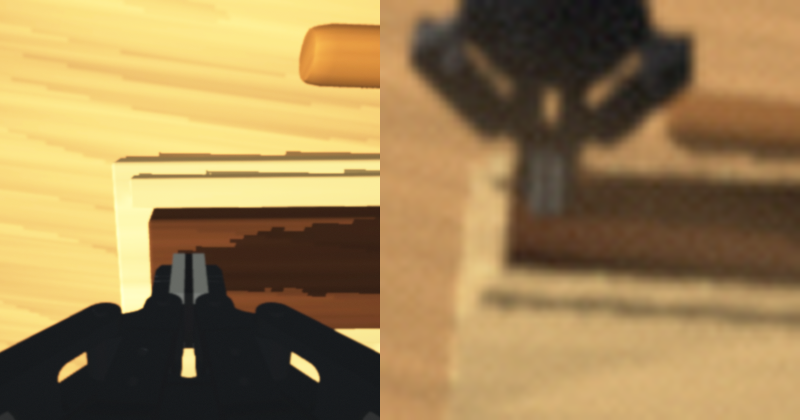

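Contact at TCP z = 0.0035 on the blank's 0.040 top, so the true tip sits 36.5 mm behind the stated TCP. I'll rise, back out and go down to TCP z ≈ -0.0095 (tip about 0.027).

Call:
step_arm(
  moves=[
    [[0,0,-8],[0,0,0],0],
    [[0,-24,-8],[0,0,0],0],
    [[0,-48,-8],[0,0,0],0],
    [[0,-48,-4],[0,0,0],0],
    [[0,-48,3],[0,0,0],0],
    [[0,-48,8],[0,0,0],0],
    [[0,-48,11],[0,0,0],0],
    [[0,-48,11],[0,0,0],0],
  ],
)

```text
clock: 8.68
tcp_pos: [0.4852, 0.0428, -0.0109]
orientation: [-0.001, -0.067, 0.998, 0.0]
wrist_force: [-0.4, 1.0, -0.3]
finger_gap: 0.0003
grip_force: 0.0
```

Call:
step_arm(
  moves=[
    [[0,3,0],[0,0,0],0],
    [[0,8,0],[0,0,0],0],
    [[0,13,0],[0,0,0],0],
    [[0,18,0],[0,0,0],0],
    [[0,23,0],[0,0,0],0],
    [[0,28,0],[0,0,0],0],
    [[0,32,0],[0,0,0],0],
    [[0,35,0],[0,0,0],0],
  ],
)

```text
clock: 9.35
tcp_pos: [0.482, 0.0771, -0.0095]
orientation: [0.0, -0.066, 0.998, -0.0]
wrist_force: [0.4, -1.8, 0.9]
finger_gap: 0.0002
grip_force: 0.9
```

Contact at last. Pushing on.

Call:
step_arm(
  moves=[
    [[0,4,0],[0,0,0],0],
    [[0,8,0],[0,0,0],0],
    [[0,12,0],[0,0,0],0],
    [[0,16,0],[0,0,0],0],
    [[0,20,0],[0,0,0],0],
    [[0,24,0],[0,0,0],0],
    [[0,27,0],[0,0,0],0],
    [[0,28,0],[0,0,0],0],
  ],
)

```text
clock: 10.02
tcp_pos: [0.4782, 0.1049, -0.0096]
orientation: [0.0, -0.066, 0.998, 0.0]
wrist_force: [0.7, -2.3, 2.5]
finger_gap: -0.0001
grip_force: 1.3
```

Call:
step_arm(
  moves=[
    [[0,1,0],[0,0,0],0],
    [[0,2,0],[0,0,0],0],
    [[0,3,0],[0,0,0],0],
    [[0,4,0],[0,0,0],0],
    [[0,4,0],[0,0,0],0],
  ],
)

```text
clock: 10.43
tcp_pos: [0.4777, 0.1086, -0.0097]
orientation: [0.0, -0.066, 0.998, 0.0]
wrist_force: [1.0, -1.3, 1.9]
finger_gap: 0.0001
grip_force: 1.0
```

Call:
step_arm(
  moves=[
    [[0,0.7,0],[0,0,0],0],
    [[0,1.4,0],[0,0,0],0],
    [[0,2.1,0],[0,0,0],0],
    [[0,2.8,0],[0,0,0],0],
    [[0,2.8,0],[0,0,0],0],
  ],
)

```text
clock: 10.85
tcp_pos: [0.4776, 0.1094, -0.0097]
orientation: [0.0, -0.065, 0.998, -0.002]
wrist_force: [0.9, -9.7, 0.9]
finger_gap: -0.0001
grip_force: 4.6
```

Call:
step_arm(
  moves=[
    [[0,0.5,0],[0,0,0],0],
    [[0,1,0],[0,0,0],0],
    [[0,1.5,0],[0,0,0],0],
    [[0,1.5,0],[0,0,0],0],
  ],
)

```text
clock: 11.18
tcp_pos: [0.4781, 0.1095, -0.0096]
orientation: [0.001, -0.065, 0.998, -0.003]
wrist_force: [1.9, -13.5, 0.3]
finger_gap: 0.0001
grip_force: 6.8
```

The blank is home: motion stopped and force rose to 13.5 N, with the tail at jig y ≈ -0.080, as expected. Next I'll locate the handle tip from the pixels I already have, top crop (180, 178) and scene crop (517, 103).

Run:
```python
from h import *
R=np.c_[[.9914,.1306],[-.1306,.9914]];o=np.array([.515,.2087])
tp=np.array([[180,178],[240,190]])/5.7+[120,155]-.4
for uv,z in((tp[0],.2),): 
  a=ray("top",[uv],z)[0];b=ray("scene",[(363.4,220.6)],z)[0]
  for x in(a,b):print(x,"jig",((x[:2]-o)@R).round(4))
g=ray("top",[tp[1]],.125)[0];print("grip low end jig",((g[:2]-o)@R).round(4))
px=.035;T=[*(o+R@[px-.0245,.05]),.2027]
print(proj("top",T),tp[0],proj("scene",T))
```

```text
[0.52073647 0.26255734 0.2       ] jig [0.0127 0.0526]
[0.52384307 0.26237066 0.2       ] jig [0.0158 0.0521]
grip low end jig [0.0228 0.0467]
[[152.03318935 186.37848103]] [151.17894737 185.82807018] [[362.65487794 218.57069136]]
```

Call:
step_arm(
  moves=[
    [[0,-4,0],[0,0,0],0],
    [[0,-12,0],[0,0,0],0],
    [[0,-20,0],[0,0,0],0],
    [[0,-24,-20],[0,0,0],0],
    [[5,-24,-55],[0,0,0],0],
    [[10,-24,-90],[0,0,0],0],
    [[10,-24,-120],[0,0,0],0],
    [[10,-24,-128],[0,0,0],0],
  ],
)

```text
clock: 11.85
tcp_pos: [0.4728, 0.0875, 0.1229]
orientation: [0.003, -0.066, 0.998, 0.0]
wrist_force: [0.3, 0.2, 0.0]
finger_gap: -0.0003
grip_force: 0.0
```

Call:
step_arm(
  moves=[
    [[5,30,0],[0,0,0],0],
    [[5,60,0],[0,0,0],0],
    [[5,90,0],[0,0,0],0],
    [[5,120,0],[0,0,0],0],
    [[5,145,0],[0,0,0],0],
    [[5,160,0],[0,0,0],0],
    [[5,165,0],[0,0,0],0],
    [[5,165,0],[0,0,0],0],
  ],
)

```text
clock: 12.52
tcp_pos: [0.443, 0.2512, 0.1175]
orientation: [-0.001, -0.067, 0.998, 0.0]
wrist_force: [0.5, -0.1, -0.4]
finger_gap: 0.0001
grip_force: 0.0
```

Run:
```python
from h import *
R=np.c_[[.9914,.1306],[-.1306,.9914]];o=np.array([.515,.2087])
w=imaging.read_camera("wrist");b=imaging.read_camera("scene")[180:300,280:400]
c=np.zeros((420,800,3),np.uint8);c[:,:380]=w[:,90:470];c[:,380:]=cv2.resize(b,(420,420),interpolation=cv2.INTER_CUBIC)
cv2.imwrite("pics/p6.png",c[:,:,::-1]);s=telemetry.get_state();t=s["tcp_pos"];print(t,s["wrist_force"],"jig",(t[:2]-o)@R)
```

```text
[0.44343567 0.24975823 0.11780345] [ 0.12792916 -0.61739126 -1.09203823] jig [-0.06558668  0.05005143]
```

View pics/p6.png

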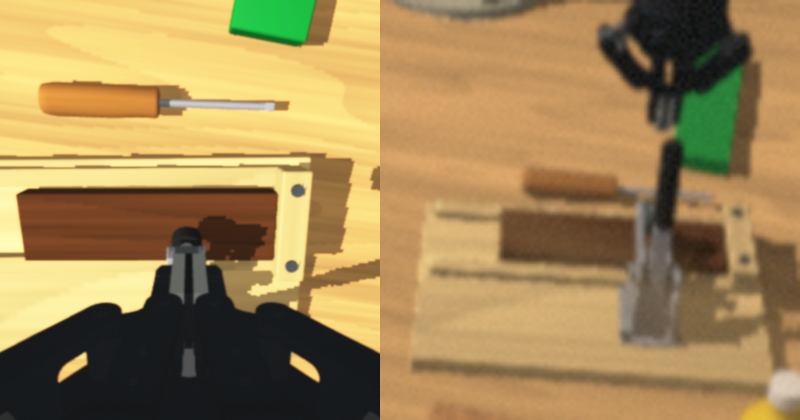

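The wrist view shows the blank's nose meeting the stop at col ≈275. The fingers line up with the handle in jig y, and the scene inset shows them beside and above the grip at (665, 150). Pushing in jig +x now.

Call:
step_arm(
  moves=[
    [[-15,0,0],[0,0,0],0],
    [[-30,0,0],[0,0,0],0],
    [[-42,0,0],[0,0,0],0],
    [[-50,0,0],[0,0,0],0],
    [[-56,0,0],[0,0,0],0],
    [[-62,0,0],[0,0,0],0],
    [[-68,0,0],[0,0,0],0],
    [[-72,0,0],[0,0,0],0],
  ],
)

```text
clock: 13.28
tcp_pos: [0.5149, 0.2597, 0.1182]
orientation: [-0.001, -0.066, 0.998, -0.0]
wrist_force: [-2.1, -0.4, 1.3]
finger_gap: -0.0002
grip_force: 0.0
```

Call:
step_arm(
  moves=[
    [[-4,0,0],[0,0,0],0],
    [[-8,0,0],[0,0,0],0],
    [[-12,0,0],[0,0,0],0],
    [[-16,0,0],[0,0,0],0],
    [[-20,0,0],[0,0,0],0],
    [[-24,0,0],[0,0,0],0],
    [[-28,0,0],[0,0,0],0],
    [[-32,0,0],[0,0,0],0],
  ],
)

```text
clock: 13.95
tcp_pos: [0.5453, 0.2642, 0.1182]
orientation: [-0.001, -0.066, 0.998, -0.0]
wrist_force: [-6.5, -0.1, 2.6]
finger_gap: -0.0
grip_force: 3.4
```

Contact at about 6.5 N, which fits the spring. Continuing.

Call:
step_arm(
  moves=[
    [[-4,0,0],[0,0,0],0],
    [[-8,0,0],[0,0,0],0],
    [[-12,0,0],[0,0,0],0],
    [[-16,0,0],[0,0,0],0],
    [[-20,0,0],[0,0,0],0],
    [[-24,0,0],[0,0,0],0],
    [[-28,0,0],[0,0,0],0],
    [[-32,0,0],[0,0,0],0],
  ],
)

```text
clock: 14.62
tcp_pos: [0.5794, 0.2686, 0.1184]
orientation: [0.001, -0.066, 0.998, 0.0]
wrist_force: [-0.7, 0.8, 0.2]
finger_gap: -0.0001
grip_force: 0.5
```

Call:
step_arm(
  moves=[
    [[-3,0,0],[0,0,0],0],
    [[-6,0,0],[0,0,0],0],
    [[-8,0,0],[0,0,0],0],
    [[-8,0,0],[0,0,0],0],
  ],
)

```text
clock: 14.95
tcp_pos: [0.5876, 0.2695, 0.1186]
orientation: [0.001, -0.066, 0.998, 0.0]
wrist_force: [-1.0, -1.0, 0.3]
finger_gap: 0.0002
grip_force: 0.0
```

The force fell to zero, so the handle snapped over. I'm backing off (-x), rising and checking.

Call:
step_arm(
  moves=[
    [[15,0,0],[0,0,0],0],
    [[35,0,-10],[0,0,0],0],
    [[60,0,-30],[0,0,0],0],
    [[85,-20,-60],[0,0,0],0],
    [[105,-50,-90],[0,0,0],0],
    [[125,-80,-100],[0,0,0],0],
    [[145,-110,-100],[0,0,0],0],
    [[145,-110,-100],[0,0,0],0],
  ],
)

```text
clock: 15.62
tcp_pos: [0.4548, 0.1374, 0.2202]
orientation: [0.001, -0.064, 0.998, -0.001]
wrist_force: [-1.0, 1.6, -0.0]
finger_gap: 0.0002
grip_force: 0.0
```

Run:
```python
from h import *
w=imaging.read_camera("wrist");b=imaging.read_camera("scene")[200:320,280:400]
c=np.zeros((420,800,3),np.uint8);c[:,:380]=w[:,180:560];c[:,380:]=cv2.resize(b,(420,420),interpolation=cv2.INTER_CUBIC)
cv2.imwrite("pics/p7.png",c[:,:,::-1]);s=telemetry.get_state();print(s["tcp_pos"],s["clock"],s["wrist_force"])
```

```text
[0.45718315 0.14032757 0.21928618] 15.7167 [0.89107987 0.4816275  0.09135563]
```

View pics/p7.png

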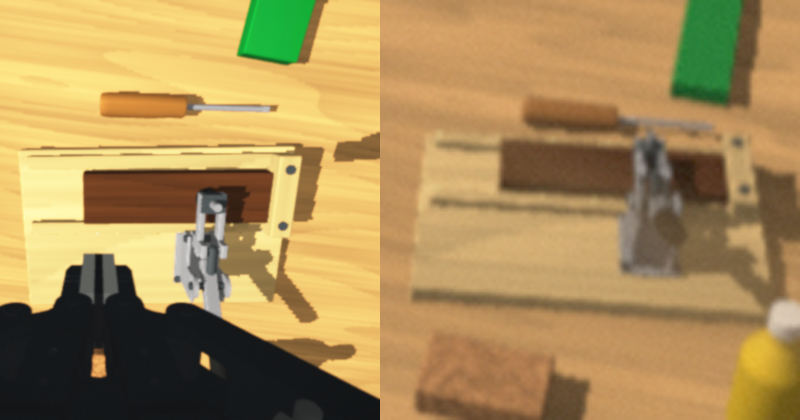

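The pad (wrist view (210, 195)) is down on the blank and the handle lies over towards +x. The nose is against the stop (col ≈272), the bystanders are undisturbed and the arm is clear.

```bash
python3 -c "
from workcell import env
print(env.hand_in())"
```

```text
the job is handed in; nothing more can be done
None
```

I pushed the blank home against the stop, then pushed the clamp handle over until it snapped into lock with the pad on the blank; the bystanders looked undisturbed, and I handed the job in at about 15.7 s (no verdict was returned).

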